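# Prop leg down on the bow-drying frame, then hold it upright

### The arm

A 6-joint arm with a two-finger parallel gripper is mounted at the origin on the work surface. World frame = base frame: x ahead of the robot, y to its left, z up, the work surface at z = 0. Lengths are in mm, angles in rad, forces in N, time in s.
With the tool pointing down it reaches from about 375 to 925 mm from the base axis. Payload 5.7 kg.
Tool frame: the origin (TCP) lies midway between the tips of the shut fingers; the grasp point (between the pads) lies r.grasp_offset behind it (r.grasp_offset is the distance from the TCP to the grasp point, in mm); x points along the fingers, z is the direction in which the jaws open and shut, and the axes are right-handed (so a half turn about x gives the same grasp; the last joint's range is limited). The gripper opens to 88 mm and grips with 3 to 60 N. Pads are 20 mm wide; open, the fingers measure 115 mm over their backs; the gripper's body (75 mm by 178 mm) begins 61 mm behind the grasp point.
Start: joints at [1.013, 0.359, 1.51, -0, 1.272, -0.115], TCP at [257.071, 542.104, 222.623] pointing down, gripper open.
Joint ranges: [-2.97, 2.97], [-1.01, 2.36], [0.21, 2.38], [-0.96, 4.11], [0.2, 2.71], [-2.98, 2.98]. Speed limits (rad/s): [2.39, 2.39, 3.14, 3.14, 3.14, 3.14].

### API

Orientations are given as a rotation vector (axis times angle).
In Python, from bench import r, imaging, workorder, spotter gives the robot as it stands.
- The arm moves only by the tool step_arm, never from a script. Its argument "moves" is text: rows parted by semicolons, each of 7 numbers parted by spaces: the shift along the tool's x, y, z in m, then the turn, a rotation vector about the tool's x, y, z in rad, then the opening in per cent of the stroke, from 0 (shut) to 100 (fully open). A call has 1 to 12 rows; each row shifts and turns the pose as measured when the row begins, along the tool's axes as they then stand; what a row does not reach is not made up. A row lasts 1/12 s, in which the tool goes at most 41.7 mm and 7.16 degrees, less where a joint would pass 70% of its speed; a pose out of reach is approached as far as the arm can. A call is refused whole if a number of a shift passes 0.0417 or a number of a turn 0.125, either way. A call with a gripper value outside its range is refused whole. The fingers move at their own pace and stop on an object; the grip force is fixed at half the most. Time passes only in rows, so rows that do not move let the fingers close. It gives the time, the measured TCP pose, the force and the opening at its end, in the units of the state.
- r.state(): the state, without advancing time (a new reading comes with each control period).
- imaging.snapshot(name): name is "scene" or "side" or "wrist"; returns a dict with "color" (384x512x3 uint8, red, green, blue), "fx", "fy", "cx", "cy" (pixels), "world_to_cam" (4x4, takes a point from world to camera coordinates). Camera axes: x right, y up, looking along -z (the intrinsics and any distortion apply to the point x, -y, -z); pixel columns grow to the right and rows downward; lengths in mm; the calibration is good to about 2 mm. A picture is of the moment at which its call begins. There is no depth.
- workorder.hand_in(): hands the job in, once; it reports no verdict.
Trained networks look in the newest picture that a camera, given by its name, has taken for a name from the list of things; names that differ only in an ending like _2 or _b are one class to them, and where a whole thing is asked for, a point or a joint stands for the part that bears it (a point fixed in the world has none). Each returns a list of dicts, best first, with "conf" (0 to 1); they miss things now and then, are a little off and sometimes report something else, mostly with a low value. They report only what shows in the picture. A call takes as long as a camera call.
- spotter.search_frame(camera, query): "uv" ([column, row] in pixels, amid what is visible of it).
- spotter.place_of(camera, query): "uv" ([column, row] in pixels: a listed point, or the origin of a listed thing).
The state is a dict: "time": time; "joint_positions": joint angles; "qd": joint speeds; "joint_torque": joint torques, N m; "eef_pos": TCP position; "tool_rot": TCP orientation; "force": force on the tool from outside, world axes, zero at the start; "moment": the same for the moment, N m; "finger_gap": opening from 0.0 (shut) to 1.0 (fully open).
Only numpy, scipy, OpenCV 4.12 (cv2) and the standard library are available. Lean on these libraries where they do the work, as an engineer would, in place of code of your own. Each camera call takes 0.05 s, during which the arm holds its last target.

### The job

The bow-drying frame on the bench has tipped forward onto its rests. While it still lies forward, push its folded prop leg down past centre so that it snaps fully down, then grip the frame's round top rail, bring the frame upright so that it leans neither on its rests nor back on the leg, and finish still gripping the rail and holding the frame upright and still. Leave the bottles and other things around it standing where they are.

Things in the scene. Friction and masses are not known exactly. Their poses are not given: they have to be found in the camera images.
- base: Wooden foot board of the bow-drying frame, screwed to the bench: 160 x 250 mm, 18 mm thick. Origin at bench height right below the frame's hinge line, which lies 34 mm above the bench; the board reaches 110 mm to -x and 50 mm to +x of it. Its x axis points to the frame's back (the leg's side), its y axis runs along the hinge line.
- rack (a joint): Lean of the frame about the hinge line, rad: 0 = upright; negative = tipped to its front (base -x), resting at -0.45; positive = tipped back. Free hinge: let go near upright, it falls. Leg down, it falls back only to +0.12, where the foot meets the bench; leg up, to +0.30. Stiles 24 mm wide, 170 mm apart; cross bar 112 mm above the hinge. About 0.75 to 1 kg hangs on this hinge.
- rail: Round wooden top rail of the frame, 22 mm diameter, 230 mm long, free to grip from above between the stiles (146 mm clear). It turns easily in its sockets in the stiles. Origin at the middle of its axis, 200 mm from the hinge line; its y axis runs along the rail (parallel to base y).
- leg (a joint): Swing of the leg about its pivot, rad: 0 = folded up, 1.40 = fully down (both stops). An over-centre tension spring (about 0.23 N m at the stops, none at 0.7) drives it up below 0.7 and down above: pushed well past the middle, it snaps down by itself. It takes 2 to 3 N down near the foot; pushing far harder, or on after it is down, tips the frame back.
- leg_pivot (a point): Centre of the leg's pivot, in the steel hub at the middle of the cross bar's back, 112 mm above the hinge line and 26 mm behind it in the upright frame. Beside the hub (to base +y) a spring strut and its plate stand up to 38 mm above the pivot.
- leg_tip (a point): Middle of the rubber foot (cross roll 18 mm diameter, 34 mm wide), 140 mm from the pivot. The leg is a flat aluminium bar 14 mm wide, 10 mm thick, swinging in the frame's middle plane behind it. With the frame tipped forward the folded leg points to base +x and about 40 degrees up; when down, about 39 degrees below level.
- bottle_tall: Bystander: amber glass bottle, 48 mm across, 130 mm tall. Origin at the centre of its underside. Leave it standing where it is.
- jar: Bystander: glass jar with a steel lid, 60 mm across, 70 mm tall. Origin at the centre of its underside. Leave it standing where it is.
- bottle_small: Bystander: small white plastic bottle, 40 mm across, 85 mm tall. Origin at the centre of its underside. Leave it standing where it is.
- tin: Bystander: low steel tin, 68 mm across, 50 mm tall. Origin at the centre of its underside. Leave it standing where it is.
- pot: Bystander: white ceramic cup, 72 mm across, 60 mm tall. Origin at the centre of its underside. Leave it standing where it is.
- wood_block: Bystander: wooden block 50 x 90 x 30 mm. Origin at the centre of its underside. Leave it standing where it is.
- cork_block: Bystander: cork sanding block 60 x 100 x 28 mm. Origin at the centre of its underside. Leave it standing where it is.

How it is judged:
By the outcome, as a careful person would: the job done as asked, in the order asked, and still so for the second after the job is handed in, while the arm keeps its last pose, push and grip.
It also fails if it takes over 48 s, if anything falls off the work surface, if the arm or the gripper's body presses on something with over 40 N, if the wrist force passes 120 N, or if a joint passes its speed limit or range.

## Working session

There is one attempt and no reset: what is moved stays moved. The work goes in short steps, Python scripts to look and compute and a tool call to move; the robot and the scene stay as the last step left them, time stands still between calls to the robot, and variables do not carry over. Pictures are saved under pics/ and viewed, and the job is handed in when it is done.

Besides the shell and the picture viewer there is one more tool, called in YAML: its name, and indented under it one key for each argument. step_arm: Moves the arm, as the interface text tells. Its arguments: {"type":"object","properties":{"moves":{"type":"string"}},"required":["moves"]}

```bash
ls; mkdir -p pics; python3 - <<'E'
from bench import r, imaging, workorder, spotter
import cv2, numpy as np
s=r.state(); print(s, r.grasp_offset)
for c in ["scene","side","wrist"]:
    d=imaging.snapshot(c); cv2.imwrite(f"pics/{c}0.png",d["color"][:,:,::-1])
    np.savez(f"{c}0.npz",**{k:np.array(v) for k,v in d.items()})
    print(c,d["fx"],d["fy"],d["cx"],d["cy"],d.keys());print(np.round(d["world_to_cam"],3))
    for q in ["base","rail","leg_pivot","leg_tip"]:
        print(q,[(np.round(x["uv"],1).tolist(),round(x["conf"],2)) for x in spotter.place_of(c,q)])
E
```

```text
pics
{'time': 0.0, 'joint_positions': array([ 1.01289950e+00,  3.59468633e-01,  1.51140915e+00, -1.47871896e-05,
        1.27249159e+00, -1.15117349e-01]), 'qd': array([ 1.52280883e-03, -1.24846499e-03,  5.17178182e-04, -1.11591789e-03,
        7.75194099e-05,  1.80428215e-04]), 'joint_torque': array([ 3.76992521e-04, -5.15373230e+01, -2.70727140e+01,  6.74782880e-02,
        3.52463324e-02, -5.34656488e-05]), 'eef_pos': array([256.73234584, 541.55091878, 221.84010399]), 'tool_rot': array([-0.87802052,  1.38835525,  0.87673417]), 'force': array([-0.4916128 , -0.11626673,  0.04750959]), 'moment': array([-0.02584705,  0.00342459,  0.05107422]), 'finger_gap': 0.9983128142467975} 18.700000000000003
scene 412.6379963795757 412.6379963795757 253.51142141324024 192.37169912049367 dict_keys(['color', 'fx', 'fy', 'cx', 'cy', 'world_to_cam'])
[[-5.790000e-01  8.150000e-01  2.400000e-02  2.992320e+02]
 [-4.660000e-01 -3.540000e-01  8.110000e-01  1.426720e+02]
 [ 6.700000e-01  4.580000e-01  5.850000e-01 -1.329117e+03]
 [ 0.000000e+00  0.000000e+00  0.000000e+00  1.000000e+00]]
base [([210.2, 229
[... 322 characters left out ...]
.32000e-01  8.47000e-01 -1.65711e+02]
 [ 2.10000e-02 -8.47000e-01  5.32000e-01 -9.56161e+02]
 [ 0.00000e+00  0.00000e+00  0.00000e+00  1.00000e+00]]
base [([252.5, 279.7], 0.57), ([319.2, 253.8], 0.23)]
rail [([213.1, 208.1], 0.93)]
leg_pivot [([243.9, 232.9], 0.56)]
leg_tip [([290.7, 192.4], 0.59)]
wrist 325.5181262583576 325.5181262583576 253.7745456261257 190.9446350641264 dict_keys(['color', 'fx', 'fy', 'cx', 'cy', 'world_to_cam'])
[[ 4.28000e-01  9.04000e-01  0.00000e+00 -5.98983e+02]
 [-8.70000e-01  4.13000e-01 -2.69000e-01  3.26130e+01]
 [-2.43000e-01  1.15000e-01  9.63000e-01 -3.89569e+02]
 [ 0.00000e+00  0.00000e+00  0.00000e+00  1.00000e+00]]
base []
rail []
leg_pivot []
leg_tip []
```

View pics/scene0.png

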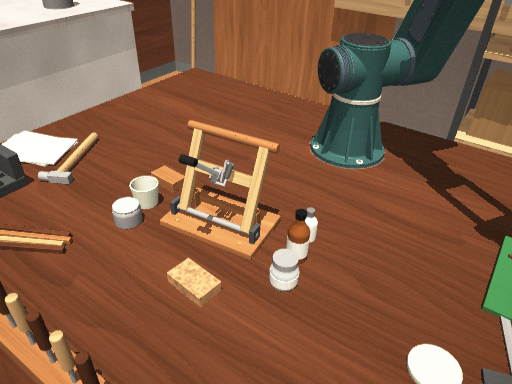

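View pics/side0.png

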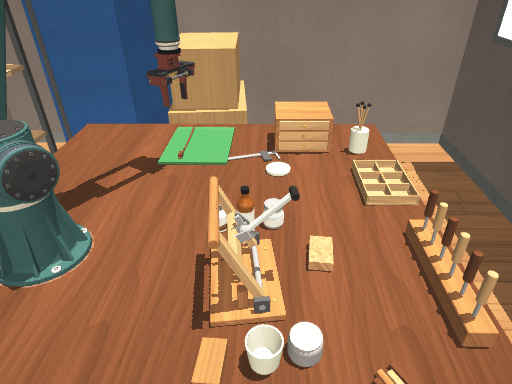

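```bash
cat > h.py <<'E'
import numpy as np
from scipy.optimize import least_squares
from scipy.spatial.transform import Rotation as R
def proj(d,P):
    P=np.atleast_2d(P); W=d["world_to_cam"]; c=P@W[:3,:3].T+W[:3,3]
    return np.c_[d["cx"]+d["fx"]*c[:,0]/-c[:,2], d["cy"]+d["fy"]*(-c[:,1])/-c[:,2]]
def tri(obs):
    f=lambda p: np.concatenate([(proj(d,p)[0]-uv) for d,uv in obs])
    s=least_squares(f,[550,0,100]); return s.x,np.abs(s.fun).max()
E
python3 - <<'E'
from h import *
from bench import spotter
S,D=np.load("scene0.npz"),np.load("side0.npz")
S={k:S[k] for k in S};D={k:D[k] for k in D}
for n,a,b in [("base",(210.2,229.7),(252.5,279.7)),("rail",(231.9,136.2),(213.1,208.1)),("pivot",(218,175.7),(243.9,232.9)),("tip",(190.8,161.6),(290.7,192.4))]:
    print(n,tri([(S,a),(D,b)]))
for q in ["bottle_tall","jar","bottle_small","tin","pot","wood_block","cork_block"]:
    o=[]
    for c,d in (("scene",S),("side",D)):
        x=spotter.place_of(c,q)
        if x: o.append((d,x[0]["uv"])); print(c,q,np.round(x[0]["uv"]),round(x[0]["conf"],2))
    if o: 
        d,uv=o[0]
        print(q, [least_squares(lambda p:proj(d,[p[0],p[1],0])[0]-uv,[500,0]).x.round() for d,uv in o])
E
```

```text
base (array([558.52686686, -91.89161607,  -1.34238769]), np.float64(2.4481007945220767))
rail (array([475.95502776, -94.6841079 , 212.63609217]), np.float64(0.20021586262967617))
pivot (array([537.17665208, -87.0054624 , 141.4161613 ]), np.float64(0.27959404412894173))
tip (array([637.71349393, -68.37422504, 234.80555281]), np.float64(0.6436751946704362))
scene bottle_tall [293. 255.] 0.84
side bottle_tall [246. 226.] 0.77
bottle_tall [array([523., 114.]), array([524., 118.])]
scene jar [284. 282.] 0.8
side jar [273. 221.] 0.58
jar [array([602., 139.]), array([602., 147.])]
scene bottle_small [309. 236.] 0.63
side bottle_small [220. 226.] 0.6
bottle_small [array([444., 109.]), array([450., 119.])]
scene tin [132. 216.] 0.55
side tin [304. 350.] 0.6
tin [array([ 645., -279.]), array([ 661., -271.])]
scene pot [151. 202.] 0.79
pot [array([ 577., -284.])]
side wood_block [211. 366.] 0.91
wood_block [array([ 484., -309.])]
scene cork_block [196. 288.] 0.67
side cork_block [321. 256.] 0.91
cork_block [array([724.,   1.]), array([726.,  -3.])]
```

```bash
python3 - <<'E'
import cv2
a=cv2.imread("pics/scene0.png")[110:260,140:300]; b=cv2.imread("pics/side0.png")[165:330,190:310]
cv2.imwrite("pics/s0z.png",cv2.resize(a,None,fx=5,fy=4*5/4,interpolation=cv2.INTER_CUBIC)[:600*2])
cv2.imwrite("pics/s0z.png",cv2.resize(a,(640,600),interpolation=cv2.INTER_CUBIC))
cv2.imwrite("pics/d0z.png",cv2.resize(b,(436,600),interpolation=cv2.INTER_CUBIC))
E
```

```text
(no output)
```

View pics/s0z.png

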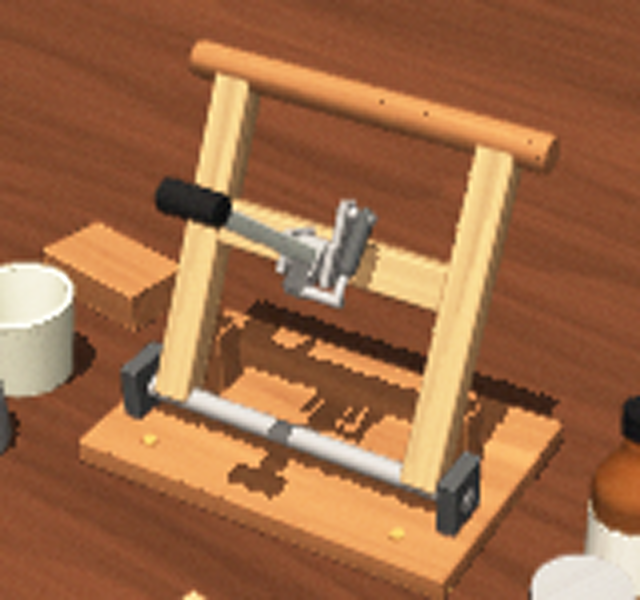

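View pics/d0z.png

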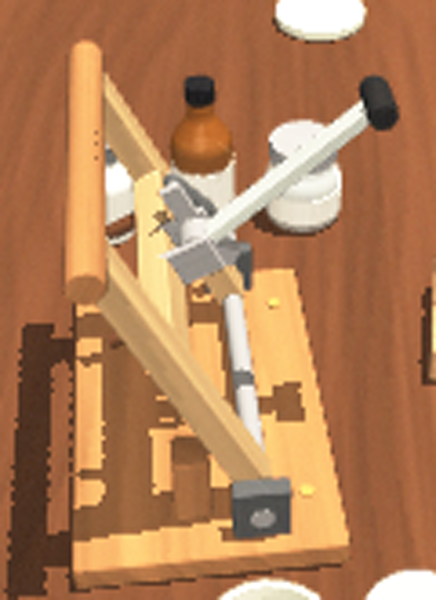

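```bash
cat >> h.py <<'E'
def frame_pts(x,y,yaw,rack=-.45,leg=0.):
    c,s=np.cos(yaw),np.sin(yaw)
    def w(bx,by,bz): return np.array([x+c*bx-s*by,y+s*bx+c*by,bz])
    def f(px,py,pz): # upright frame coords relative to hinge -> world
        return w(px*np.cos(rack)+pz*np.sin(rack),py,34+pz*np.cos(rack)-px*np.sin(rack))
    a=np.deg2rad(40)+.45-0  # leg elevation in upright frame? folded: world elev = a0 - rack
    e=(np.deg2rad(40)-.45)-leg  # elevation in frame coords (lean -0.45 raises by .45)
    return dict(w=w,f=f,rail=f(0,0,200),pivot=f(26,0,112),tip=f(26+140*np.cos(e),0,112+140*np.sin(e)))
E
python3 - <<'E'
from h import *
S,D=np.load("scene0.npz"),np.load("side0.npz")
S={k:S[k] for k in S};D={k:D[k] for k in D}
def res(p,full=0):
    F=frame_pts(p[0],p[1],p[2]);w,f=F["w"],F["f"]
    o=[(S,F["rail"],(231.9,136.2)),(D,F["rail"],(213.1,208.1)),(S,F["pivot"],(218,175.7)),(D,F["pivot"],(243.9,232.9)),(S,F["tip"],(190.8,161.6)),(D,F["tip"],(290.7,192.4)),
    (S,f(0,-115,200),(190,124.2)),(S,f(0,115,200),(276.5,147.8)),(D,f(0,115,200),(213.9,178.8)),(D,f(0,-115,200),(213.9,243.4)),
    (S,w(50,-125,18),(160.5,220.7)),(S,w(50,125,18),(250.5,255)),(S,w(-110,125,18),(280.5,216.3)),
    (D,w(-110,-125,18),(210.1,322.7)),(D,w(50,-125,18),(286.3,315.6)),(D,w(50,125,18),(271.2,239.3))]
    q=[proj(d,P)[0]-uv for d,P,uv in o]
    return np.array(q) if full else np.concatenate(q)
s=least_squares(res,[560,-90,.1],loss="soft_l1");print(s.x);print(res(s.x,1).round(1).tolist())
F=frame_pts(*s.x);print({k:F[k].round(1) for k in("rail","pivot","tip")})
F=frame_pts(*s.x,rack=-.45,leg=1.4);print(F["tip"])
F=frame_pts(*s.x,rack=0,leg=1.4);print(F["rail"],F["tip"])
F=frame_pts(*s.x,rack=.12,leg=1.4);print(F["rail"],F["tip"])
E
```

```text
[ 5.62813106e+02 -8.31502106e+01  1.36204475e-01]
[[-0.1, -0.7], [0.4, -0.3], [0.2, -1.8], [0.5, -1.6], [-3.1, -0.3], [3.8, 0.9], [-0.6, -0.3], [1.7, 0.4], [-0.4, 0.9], [-0.3, 0.8], [-2.0, -1.2], [0.2, 0.2], [0.6, -1.4], [-0.4, -1.4], [0.2, -1.9], [-0.6, -1.7]]
{'rail': array([476.6, -95. , 214.1]), 'pivot': array([537.7, -86.6, 146.2]), 'tip': array([644. , -72. , 236.1])}
[643.66202592 -72.06961999  55.76880709]
[562.81310623 -83.15021065 234.        ] [644.99426833 -71.88703211  18.1064267 ]
[586.53380481 -79.89921667 232.56172717] [642.51824036 -72.22637928   8.29066767]
```

```bash
cat >> h.py <<'E'
YAW=.136
def plan(target,jaw=None):
    """shift in tool frame (m) and rotvec (tool axes) from the present pose to TCP target (mm), tool down"""
    from bench import r
    s=r.state(); A=R.from_rotvec(s["tool_rot"])
    jaw=YAW if jaw is None else jaw
    best=None
    for k in (0,np.pi):
        z=np.array([np.cos(jaw+k),np.sin(jaw+k),0]);x=np.array([0,0,-1.]);T=R.from_matrix(np.c_[x,np.cross(z,x),z])
        rv=(A.inv()*T).as_rotvec()
        if best is None or np.linalg.norm(rv)<np.linalg.norm(best): best=rv
    print("axes x,y,z:",A.as_matrix().T.round(3).tolist())
    print("t",round(s["time"],2),"TCP",s["eef_pos"].round(1),"F",s["force"].round(1),"gap",round(s["finger_gap"],3),"q",s["joint_positions"].round(2))
    print("shift mm",A.inv().apply(np.array(target)-s["eef_pos"]).round(1),"turn",best.round(3))
E
python3 -c "
from h import *
plan([638,-73,300])"
```

```text
axes x,y,z: [[-0.0, -0.0, -1.0], [-0.904, 0.428, 0.0], [0.428, 0.904, -0.0]]
t 1.45 TCP [257.1 542.1 222.6] F [-0.5  0.6 -0.1] gap 1.0 q [ 1.01  0.36  1.51 -0.    1.27 -0.12]
shift mm [ -77.3 -607.7 -392.6] turn [ 0.992 -0.     0.   ]
```

step_arm:
  moves: "-0.02 -0.028 -0.018 0.1 0 0 0;-0.02 -0.03 -0.015 0.1 0 0 0;-0.015 -0.035 -0.014 0.1 0 0 0;-0.01 -0.038 -0.010 0.1 0 0 0;-0.01 -0.039 -0.007 0.1 0 0 0;-0.005 -0.04 -0.003 0.1 0 0 0;0 -0.04 0.001 0.1 0 0 0;0 -0.04 0.005 0.1 0 0 0;0 -0.039 0.009 0.1 0 0 0;0 -0.038 0.013 0.1 0 0 0;0 -0.036 0.016 0 0 0 0;0 -0.036 0.016 0 0 0 0"

```text
time: 2.45
eef_pos: [498.9, 134.9, 307.3]
tool_rot: [-0.068, 1.563, 0.073]
force: [0.7, 1.6, 0.1]
finger_gap: 0.129
```

```bash
python3 -c "
from h import *
plan([638,-73,300])"
```

```text
axes x,y,z: [[0.006, 0.004, -1.0], [-0.09, 0.996, 0.003], [0.996, 0.09, 0.007]]
t 2.45 TCP [498.9 134.9 307.3] F [0.7 1.6 0.1] gap 0.129 q [0.13 0.16 1.57 0.   1.4  0.04]
shift mm [   7.5 -219.6  119.8] turn [-0.046  0.007 -0.003]
```

step_arm:
  moves: "0 -0.036 0.02 -0.02 0 0 0;0 -0.036 0.02 -0.02 0.005 0 0;0 -0.036 0.02 0 0 0 0;0 -0.036 0.02 0 0 0 0;0 -0.036 0.02 0 0 0 0;0 -0.03 0.015 0 0 0 0;0 0 0 0 0 0 0"

```text
time: 3.03
eef_pos: [641.3, -72.5, 307.5]
tool_rot: [-0.098, 1.563, 0.098]
force: [0.3, -0.1, 1.0]
finger_gap: 0.001
```

```bash
python3 - <<'E'
from h import *
plan([638,-73,265])
from bench import imaging,spotter
import cv2
for c in ("scene","side"):
    d=imaging.snapshot(c); cv2.imwrite(f"pics/{c}1.png",d["color"][:,:,::-1])
E
python3 -c "
import cv2,numpy as np
a=cv2.imread('pics/scene1.png')[60:260,120:320];b=cv2.imread('pics/side1.png')[90:330,170:410]
cv2.imwrite('pics/m1.png',np.hstack([cv2.resize(a,(400,400)),cv2.resize(b,(400,400))]))"
```

```text
axes x,y,z: [[0.005, 0.0, -1.0], [-0.124, 0.992, -0.0], [0.992, 0.124, 0.005]]
t 3.03 TCP [641.3 -72.5 307.5] F [ 0.3 -0.1  1. ] gap 0.001 q [-0.22  0.36  1.29  0.    1.48 -0.35]
shift mm [42.5 -0.1 -3.6] turn [-0.011  0.005  0.   ]
```

View pics/m1.png

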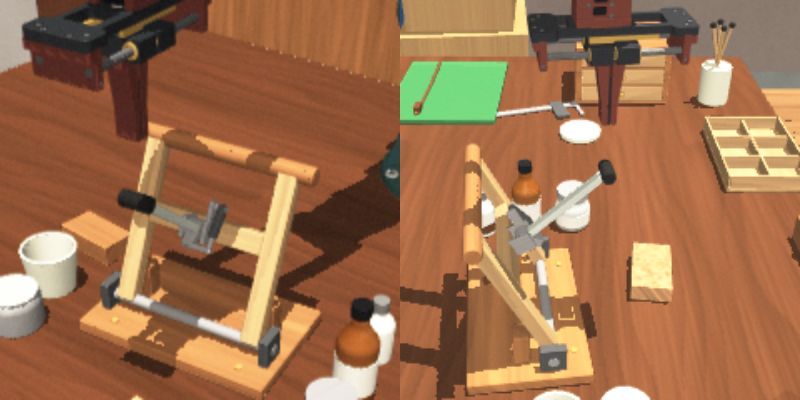

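step_arm:
  moves: "0.02 0 0 0 0.005 0 0;0.02 0 -0.002 0 0 0 0;0.012 0 0 0 0 0 0;0.01 0 0.002 0 0 0 0;0.01 0 0.006 0 0 0 0;0.01 0 0.005 0 0 0 0"

```text
time: 3.63
eef_pos: [649.4, -59.2, 228.5]
tool_rot: [-0.101, 1.561, 0.105]
force: [2.5, -0.1, 2.9]
finger_gap: 0.005
```

```bash
python3 - <<'E'
from h import *
plan([638,-73,265])
from bench import imaging
import cv2
a=imaging.snapshot("scene")["color"][60:260,120:320,::-1];b=imaging.snapshot("side")["color"][90:330,170:410,::-1]
cv2.imwrite('pics/m2.png',np.hstack([cv2.resize(a,(400,400)),cv2.resize(b,(400,400))]))
E
```

```text
axes x,y,z: [[0.007, 0.003, -1.0], [-0.131, 0.991, 0.002], [0.991, 0.131, 0.008]]
t 3.63 TCP [649.4 -59.2 228.5] F [ 2.5 -0.1  2.9] gap 0.005 q [-0.2   0.42  1.39  0.    1.32 -0.33]
shift mm [-36.6 -12.1 -12.9] turn [-0.005  0.008 -0.002]
```

View pics/m2.png

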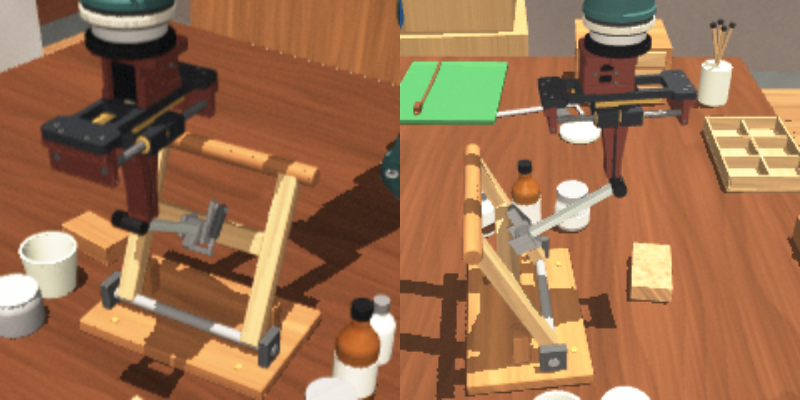

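step_arm:
  moves: "0.012 -0.003 0.006 0 0 0 0;0.012 -0.003 0.004 0 0 0 0;0.012 -0.003 0.004 0 0 0 0;0.012 -0.003 0.003 0 0 0 0;0.012 0 0.002 0 0 0 0"

```text
time: 4.15
eef_pos: [671.9, -67.4, 164.4]
tool_rot: [-0.1, 1.562, 0.108]
force: [0.4, -0.1, 0.4]
finger_gap: 0.007
```

```bash
python3 - <<'E'
from h import *
plan([672,-69,150])
from bench import imaging
import cv2
a=imaging.snapshot("scene")["color"][60:260,120:320,::-1];b=imaging.snapshot("side")["color"][90:330,170:410,::-1]
cv2.imwrite('pics/m3.png',np.hstack([cv2.resize(a,(400,400)),cv2.resize(b,(400,400))]))
E
```

```text
axes x,y,z: [[0.006, 0.005, -1.0], [-0.132, 0.991, 0.005], [0.991, 0.132, 0.007]]
t 4.15 TCP [671.9 -67.4 164.4] F [ 0.4 -0.1  0.4] gap 0.007 q [-0.21  0.51  1.4   0.01  1.22 -0.34]
shift mm [14.4 -1.6 -0.2] turn [-0.003  0.007 -0.005]
```

View pics/m3.png

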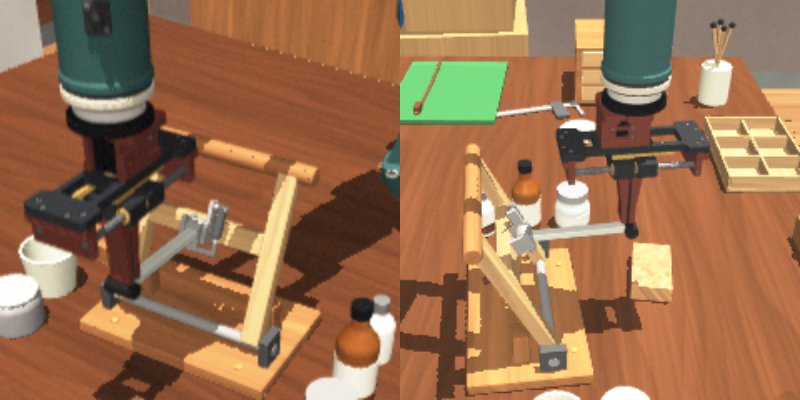

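step_arm:
  moves: "0.012 -0.002 0 0 0 0 0;0.012 0 0 0 0 0 0;0.012 0 -0.001 0 0 0 0;0.012 0 -0.003 0 0 0 0;0.012 0 -0.004 0 0 0 0;0 0 0 0 0 0 0"

```text
time: 4.75
eef_pos: [660.5, -70.1, 95.8]
tool_rot: [-0.099, 1.569, 0.109]
force: [-0.8, -0.3, 0.0]
finger_gap: 0.005
```

```bash
python3 - <<'E'
from h import *
plan([672,-69,300])
from bench import imaging
import cv2
a=imaging.snapshot("scene")["color"][60:260,120:320,::-1];b=imaging.snapshot("side")["color"][90:330,170:410,::-1]
cv2.imwrite('pics/m4.png',np.hstack([cv2.resize(a,(400,400)),cv2.resize(b,(400,400))]))
E
```

```text
axes x,y,z: [[-0.001, 0.006, -1.0], [-0.132, 0.991, 0.007], [0.991, 0.132, -0.0]]
t 4.75 TCP [660.5 -70.1  95.8] F [-0.8 -0.3  0. ] gap 0.005 q [-0.21  0.57  1.49  0.01  1.08 -0.35]
shift mm [-204.2    1.    11.5] turn [-0.004 -0.    -0.007]
```

View pics/m4.png

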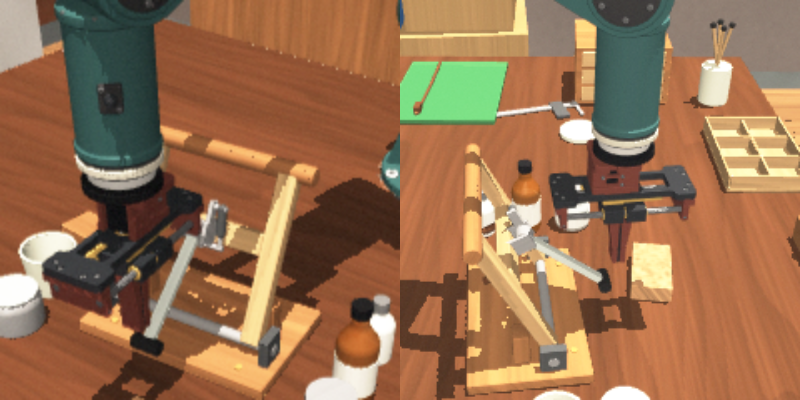

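step_arm:
  moves: "-0.03 0 0.001 0 0 0 0;-0.038 0 0.002 0 0 0 0;-0.04 0 0 0 0 0 60;-0.04 0 0 0 0 0 60;-0.04 0 0 0 0 0 60;-0.025 0 -0.02 0 0 0 60;0 -0.005 -0.04 0 0 0 60;0 -0.006 -0.04 0 0 0 60;0 -0.006 -0.04 0 0 0 60;0 -0.006 -0.03 0 0 0 60;0 0 0 0 0 0 60"

```text
time: 5.77
eef_pos: [501.3, -118.1, 331.0]
tool_rot: [-0.109, 1.544, 0.104]
force: [-1.1, 0.1, 0.0]
finger_gap: 0.596
```

```bash
python3 - <<'E'
from h import *
plan([480.7,-124.7,195.4])
from bench import imaging,spotter
import cv2
o={}
for c in("scene","side"):
    d=imaging.snapshot(c); o[c]=d
    cv2.imwrite(f"pics/{c}5.png",d["color"][:,:,::-1])
    for q in ["rail","leg_tip"]:
        x=spotter.place_of(c,q); print(c,q,x[:1])
        o[c,q]=x[0]["uv"] if x else None
for q in ["rail","leg_tip"]:
    if o["scene",q] is not None and o["side",q] is not None: print(q,tri([(o[c],o[c,q]) for c in("scene","side")]))
F=frame_pts(562.8,-83.2,.136,-.45,1.4)
for q in("rail","tip"): print(q,F[q].round(1),[proj(o[c],F[q])[0].round(1) for c in("scene","side")])
a=o["scene"]["color"][60:260,120:320,::-1];b=o["side"]["color"][90:330,170:410,::-1]
cv2.imwrite('pics/m5.png',np.hstack([cv2.resize(a,(400,400)),cv2.resize(b,(400,400))]))
E
```

```text
axes x,y,z: [[0.025, -0.002, -1.0], [-0.136, 0.991, -0.005], [0.99, 0.136, 0.024]]
t 5.77 TCP [ 501.3 -118.1  331. ] F [-1.1  0.1  0. ] gap 0.596 q [-0.37  0.14  1.55  0.01  1.44 -0.51]
shift mm [135.1  -3.  -24.6] turn [0.    0.024 0.005]
scene rail [{'uv': [231.6, 139.0], 'conf': 0.83}]
scene leg_tip [{'uv': [193.6, 233.7], 'conf': 0.91}]
side rail [{'uv': [212.1, 205.9], 'conf': 0.87}]
side leg_tip [{'uv': [290.0, 261.7], 'conf': 0.76}]
rail (array([476.35593353, -90.68953178, 211.39997839]), np.float64(1.9261031275915173))
leg_tip (array([640.970843  , -75.09597891,  47.36481128]), np.float64(0.028502200127775268))
rail [476.6 -95.  214.1] [array([231.8, 135.5]), array([213.5, 207.8])]
tip [643.7 -72.1  55.8] [array([193.5, 232. ]), array([291.2, 258.1])]
```

View pics/m5.png

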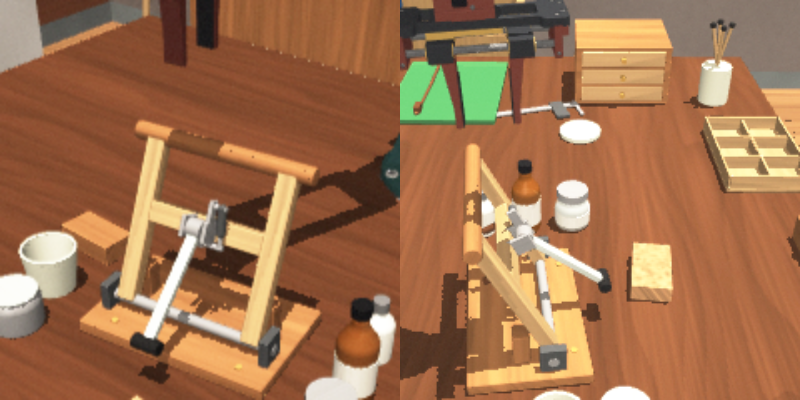

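step_arm:
  moves: "0 -0.003 -0.012 0 0.024 0 60;0.02 0 -0.012 0 0 0 60;0.03 0 0 0 0 0 60;0.02 0 0 0 0 0 60;0 0 0 0 0 0 60"

```text
time: 6.48
eef_pos: [486.5, -124.4, 256.9]
tool_rot: [-0.116, 1.57, 0.109]
force: [-0.8, 0.4, -0.1]
finger_gap: 0.598
```

```bash
python3 - <<'E'
from h import *
plan([480.7,-124.7,195.4])
E
```

```text
axes x,y,z: [[-0.002, -0.005, -1.0], [-0.143, 0.99, -0.005], [0.99, 0.143, -0.003]]
t 6.48 TCP [ 486.5 -124.4  256.9] F [-0.8  0.4 -0.1] gap 0.598 q [-0.38  0.19  1.67 -0.01  1.29 -0.53]
shift mm [61.5  0.8 -5.6] turn [ 0.007 -0.003  0.005]
```

step_arm:
  moves: "0.01 0 -0.006 0 0 0 60;0.018 0 0 0 0 0 60;0.018 0 0 0 0 0 60;0.012 0 0 0 0 0 60;0 0 0 0 0 0 60"

```text
time: 6.9
eef_pos: [482.6, -126.4, 198.5]
tool_rot: [-0.119, 1.575, 0.111]
force: [-0.6, 0.2, -0.5]
finger_gap: 0.598
```

```bash
python3 - <<'E'
from h import *
plan([480.7,-124.7,195.4])
from bench import imaging
import cv2
a=imaging.snapshot("scene")["color"][60:260,120:320,::-1];b=imaging.snapshot("side")["color"][130:330,150:350,::-1]
cv2.imwrite('pics/m6.png',np.hstack([cv2.resize(a,(400,400)),cv2.resize(b,(400,400))]))
E
```

```text
axes x,y,z: [[-0.006, -0.006, -1.0], [-0.146, 0.989, -0.005], [0.989, 0.146, -0.007]]
t 6.9 TCP [ 482.6 -126.4  198.5] F [-0.6  0.2 -0.5] gap 0.598 q [-0.39  0.24  1.75 -0.01  1.15 -0.53]
shift mm [ 3.1  1.9 -1.6] turn [ 0.011 -0.007  0.005]
```

View pics/m6.png

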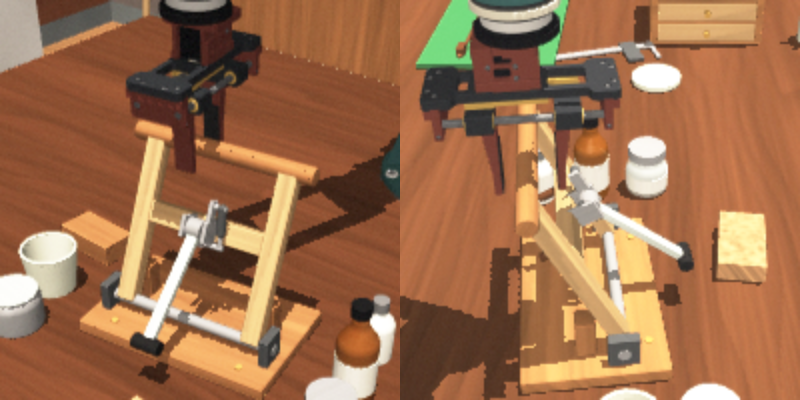

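step_arm:
  moves: "0.003 0.005 -0.001 0.01 -0.007 0 60;0 0 0 0 0 0 30;0 0 0 0 0 0 0;0 0 0 0 0 0 0;0 0 0 0 0 0 0;0 0 0 0 0 0 0"

```text
time: 7.5
eef_pos: [484.0, -122.5, 201.7]
tool_rot: [-0.114, 1.56, 0.1]
force: [-2.6, -0.3, 1.0]
finger_gap: 0.26
```

```bash
python3 - <<'E'
from h import *
plan([562.8+4,-83.2-30,215.4])
from bench import imaging
import cv2
a=imaging.snapshot("scene")["color"][60:260,120:320,::-1];b=imaging.snapshot("side")["color"][130:330,150:350,::-1]
cv2.imwrite('pics/m7.png',np.hstack([cv2.resize(a,(400,400)),cv2.resize(b,(400,400))]))
E
```

```text
axes x,y,z: [[0.008, -0.009, -1.0], [-0.136, 0.991, -0.01], [0.991, 0.136, 0.007]]
t 7.5 TCP [ 484.  -122.5  201.7] F [-2.6 -0.3  1. ] gap 0.26 q [-0.38  0.23  1.76 -0.01  1.14 -0.52]
shift mm [-13.   -2.2  83.4] turn [0.001 0.007 0.01 ]
```

View pics/m7.png

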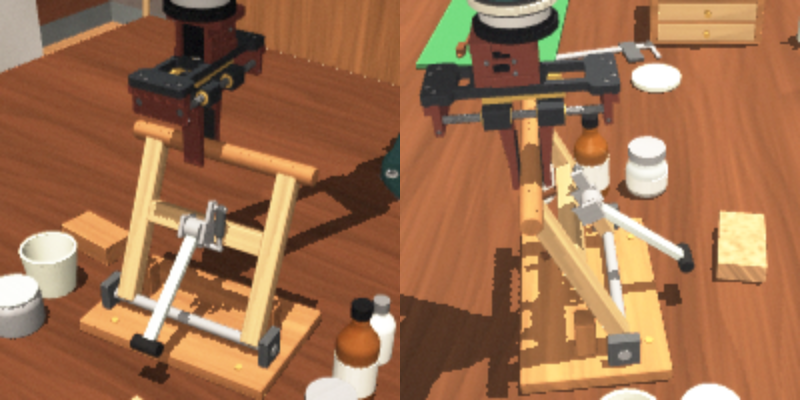

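step_arm:
  moves: "-0.003 0 0.006 0 0 0 0;-0.0035 0 0.008 0 0 0 0;-0.003 0 0.008 0 0 0 0;-0.0025 0 0.008 0 0 0 0;-0.002 0 0.008 0 0 0 0;0 0 0 0 0 0 0"

```text
time: 8.1
eef_pos: [525.8, -116.9, 215.7]
tool_rot: [-0.113, 1.56, 0.1]
force: [-0.3, -0.1, -1.7]
finger_gap: 0.246
```

```bash
python3 - <<'E'
from h import *
plan([562.8+4.7,-83.2-30,220])
from bench import imaging,r
import cv2
print(r.state()["moment"].round(2))
a=imaging.snapshot("scene")["color"][60:260,120:320,::-1];b=imaging.snapshot("side")["color"][130:330,150:350,::-1]
cv2.imwrite('pics/m8.png',np.hstack([cv2.resize(a,(400,400)),cv2.resize(b,(400,400))]))
E
```

```text
axes x,y,z: [[0.008, -0.008, -1.0], [-0.135, 0.991, -0.009], [0.991, 0.135, 0.007]]
t 8.1 TCP [ 525.8 -116.9  215.7] F [-0.3 -0.1 -1.7] gap 0.246 q [-0.34  0.27  1.66 -0.    1.2  -0.48]
shift mm [-4.  -2.  41.8] turn [-0.     0.007  0.009]
[-0.14  0.05 -0.02]
```

View pics/m8.png

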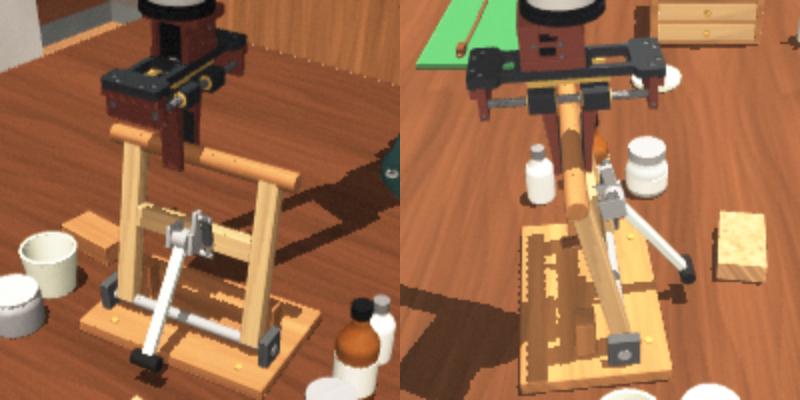

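step_arm:
  moves: "-0.001 0 0.008 0 0 0 0;-0.001 0 0.008 0 0 0 0;-0.001 0 0.008 0 0 0 0;0 0 0.008 0 0 0 0;0 0 0.005 0 0 0 0;0 0 0.002 0 0 0 0;0 0 0 0 0 0 0;0 0 0 0 0 0 0"

```text
time: 8.87
eef_pos: [568.0, -111.1, 219.8]
tool_rot: [-0.114, 1.56, 0.099]
force: [0.5, -0.6, -0.3]
finger_gap: 0.243
```

```bash
python3 - <<'E'
from h import *
plan([562.8+4.7,-83.2-30,220])
from bench import imaging,spotter
import cv2
o={}
for c in("scene","side"):
    o[c]=imaging.snapshot(c)
    for q in ["rail","leg_tip","leg_pivot"]:
        x=spotter.place_of(c,q); o[c,q]=x[0]["uv"] if x else None
for q in ["rail","leg_tip","leg_pivot"]:
    if o["scene",q] is not None and o["side",q] is not None: print(q,tri([(o[c],o[c,q]) for c in("scene","side")]))
F=frame_pts(562.8,-83.2,.136,0,1.4)
for q in("rail","tip","pivot"): print(q,F[q].round(1),[(proj(o[c],F[q])[0].round(1),o[c,q]) for c in("scene","side")])
a=o["scene"]["color"][60:260,120:320,::-1];b=o["side"]["color"][130:330,150:350,::-1]
cv2.imwrite('pics/m9.png',np.hstack([cv2.resize(a,(400,400)),cv2.resize(b,(400,400))]))
E
```

```text
axes x,y,z: [[0.009, -0.009, -1.0], [-0.136, 0.991, -0.01], [0.991, 0.136, 0.008]]
t 8.87 TCP [ 568.  -111.1  219.8] F [ 0.5 -0.6 -0.3] gap 0.243 q [-0.31  0.33  1.57 -0.01  1.24 -0.44]
shift mm [-0.2 -2.  -0.8] turn [0.    0.008 0.01 ]
rail (array([563.33135528, -84.04362056, 234.15960032]), np.float64(0.48562563618969534))
leg_tip (array([649.83646479, -62.70626401,  16.43158272]), np.float64(0.6830680955297908))
leg_pivot (array([591.47363512, -80.56671993, 138.4591855 ]), np.float64(0.1933091494083783))
rail [562.8 -83.2 234. ] [(array([210.7, 144.1]), [209.7, 144.5]), (array([255.2, 196.9]), [255.0, 196.6])]Traceback (most recent call last):
  File "<stdin>", line 13, in <module>
KeyError: ('scene', 'tip')
```

step_arm:
  moves: "0 0 0 0 0 0 0;0 0 0 0 0 0 0;0 0 0 0 0 0 0;0 0 0 0 0 0 0"

```text
time: 9.6
eef_pos: [567.1, -111.3, 219.8]
tool_rot: [-0.114, 1.56, 0.099]
force: [-0.3, 0.2, -1.2]
finger_gap: 0.239
```

```bash
python3 - <<'E'
from h import *
plan([562.8+4.7,-83.2-30,220])
from bench import imaging,r
import cv2
a=imaging.snapshot("scene")["color"][100:300,100:330,::-1];b=imaging.snapshot("side")["color"][130:384,150:370,::-1]
print(r.state()["qd"].round(4), r.state()["eef_pos"])
cv2.imwrite('pics/m9.png',np.hstack([cv2.resize(a,(400,400)),cv2.resize(b,(400,400))]))
E
```

```text
axes x,y,z: [[0.009, -0.009, -1.0], [-0.135, 0.991, -0.01], [0.991, 0.135, 0.007]]
t 9.6 TCP [ 567.1 -111.3  219.8] F [-0.3  0.2 -1.2] gap 0.239 q [-0.31  0.32  1.57 -0.01  1.24 -0.44]
shift mm [-0.1 -2.   0.1] turn [-0.     0.007  0.01 ]
[-0.0007  0.0008 -0.0006 -0.0003 -0.0001  0.0003] [ 567.08437787 -111.26799859  219.84077294]
```

View pics/m9.png

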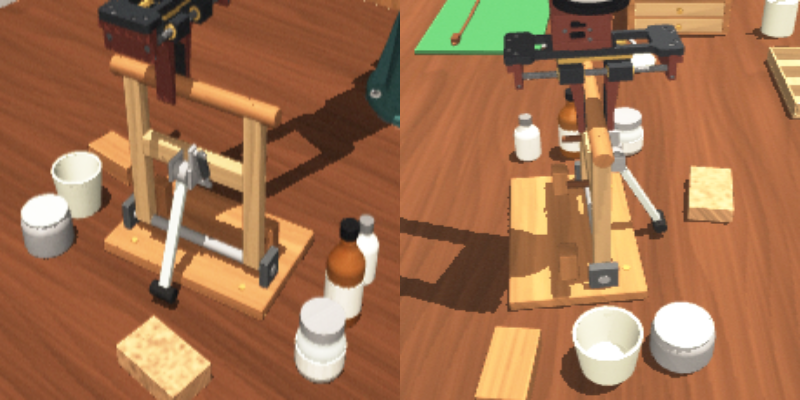

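The frame stands upright with the foot clear of the bench, the rail is held, and the bystanders look undisturbed. I'm handing the job in.

```bash
python3 -c "
from bench import workorder,r
print(workorder.hand_in()); s=r.state(); print(s['time'],s['eef_pos'],s['finger_gap'])"
```

```text
the job is handed in; nothing more can be done
None
the job is handed in; nothing more can be done
```

I pushed the folded leg down with the shut fingertips until it snapped fully down, while the frame still lay forward. Then I gripped the rail from above, about 30 mm to the base −y side of its middle. I brought the frame upright along its arc and handed in at about 9.7 s, still gripping and holding still.

**Last checks**
- **Lean:** the rail measured at (563, −84, 234), against (562.8, −83.2, 234) expected for zero lean.
- **Leg:** the foot centre measured about 16 mm high, so with its 9 mm radius it is clear of the bench. The detected foot and pivot positions were about 5–10 mm off my model in the upright pose. In the picture the leg is fully down.
- **Grip and stillness:** the opening read 0.24, about 21 mm on the 22 mm rail, and joint speeds were near zero. The external force was about 1 N, and I saw no more than about 4 N in the readings between moves.
- **Bystanders:** they all looked to be standing where they were in the last pictures; I did not re-measure their positions.

**Smaller deviations**
- The tool drifted about 13 mm sideways early in the leg push, which I corrected as it went on.
- The grip closed about 5 mm higher on the pads than planned, but it held.

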